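Unlock the sprung lock box and hold the key turned

TASK

Open the lock of the grey steel box for me: a tomato tin has been left standing on the lock, so lift it off and stand it upright on the worktop. Then take the box's key, the one with the broad round head, from the wooden key block, push it fully home in the lock (the pins are sticky: rock it a little if it catches) and turn it a quarter turn clockwise as far as it goes. The lock springs back, so finish still gripping the key and holding it turned, with the lid ajar; leave the other key and everything else on the worktop where it is.

Things in the scene. Friction and masses are not known exactly. Their poses are not given: they have to be found in the camera images.
- lock_box: Grey steel lock box, fixed to the worktop, 150 mm front to back (its x), 200 mm wide (its y), 85 mm high; origin at the centre of its underside. The front 65 mm of its top is a fixed flat deck that carries the lock, the rest a hinged lid at the same height with a flat-lying bail handle that stands 6 mm above it.
- lock_face (a point): Centre of the lock's round face, level with the box's top (z = 85 mm), 42 mm in front of the box's centre; turns with the cylinder. z up along the lock's axis, y along the length of the keyway, x across it. Keyway: a slot 14 x 5.9 mm, 34 mm deep, symmetric (the key enters either way round), its mouth dished about 2 mm wider all round.
- keyway (a point): Middle of the keyway, on the axis 17 mm below the lock's face, axes as lock_face. Two sprung sticky pins stand 5 mm into the slot from its two ends, 12 and 21 mm below the face, and catch the key's tip: pushing past takes about 7 to 15 N straight down, less if the key is moved to and fro by 1 to 2 mm along the slot while it is pressed.
- lock (a joint): Angle of the lock cylinder, rad: 0 at rest (keyway along the box's y), grows clockwise seen from above, stop at 1.5. A spring drives it back to 0 (about 0.04 N m at the start of the turn, 0.1 N m at the stop). The key has about 0.15 to 0.25 rad of play in the keyway, so the hand turns farther than the cylinder.
- box_lid (a joint): Opening of the lid, rad, hinged at the box's far edge: 0 shut; the turned lock's cam lifts it in proportion, to 0.14 (12 mm at its front edge) at the lock's stop.
- box_key: The box's key, 35 g, upright in the key block; origin at the blade's tip, z up along it. Steel blade 12 mm wide (its y), 4.5 mm thick (its x), round-tipped, 32 mm long up to a collar 21 x 8 x 4 mm that meets the lock's face when the key is home. Black head: broad round disc 40 mm across (y, z), 10 mm thick (x), centre 60 mm above the tip; pinch it across its thickness.
- slim_key: The other key in the block, to be left alone: same blade and collar, but a slim oblong head 18 mm wide, 10 mm thick, 46 mm tall (top 87 mm above its tip). Origin at the tip of the blade.
- key_block: Fixed oak block 46 (its x) by 112 (its y) by 40 mm high, origin at the centre of its underside. Two slots in its top at y = +26 and -26 mm, 14 x 6.7 mm, 34 mm deep; a key stands in each (either in either), collar on the block's top, so tips are 8 mm above the worktop. The keys' y runs along the block's y.
- tomato_tin: Tomato tin, 57 mm across, 72 mm high, 0.12 to 0.26 kg, standing on the box's deck over the lock; origin at the centre of its underside, z up. The worktop to the right of the box, in front of the flat tin, is free to set it down (the worktop ends at x = 0.40 in front and y = -0.18 on the right).
- tuna_tin: Flat tin, 86 mm across, 40 mm high, bystander on the worktop to the right of the box; origin under its centre.
- tea_canister: Square canister with a lid, 87 x 87 x 115 mm, bystander at the back; origin under its centre.
- honey_jar: Honey jar, 60 mm across, 99 mm high, bystander at the back on the right; origin under its centre.

How it is judged:
On the way, in this order (a step that is already met when the one before it is completed fails the run):
1. the tomato tin stands upright on the worktop, let go (height (world z) of tomato_tin between -0.006 and 0.006 m and angle between tomato_tin's own z axis and vertical below 0.1 rad and contact force between the fingers and tomato_tin below 0.2 N and linear speed of tomato_tin below 0.02 m/s), for 0.2 s.
2. the round-headed key is fully home in the lock (z of box_key in the frame of lock_face below -0.0285 m and horizontal distance between box_key and lock_face below 0.004 m and angle between the y axis of box_key and the y axis of lock_face, either way round below 0.35 rad), for 0.1 s.
At the end, for the whole second after the job is handed in: Lock past 1.25 rad (stop 1.5) with the lid above 0.1 rad; key gripped, upright within 0.2 rad, tip over 26.5 mm below the lock face and within 5 mm of its axis; the tomato tin stands upright on the worktop, at rest, untouched (value of joint lock above 1.25 rad and value of joint box_lid above 0.1 rad and z of box_key in the frame of lock_face below -0.0265 m and horizontal distance between box_key and lock_face below 0.005 m and angle between box_key's own z axis and vertical below 0.2 rad and contact force between the fingers and box_key above 2 N and height (world z) of tomato_tin between -0.006 and 0.006 m and angle between tomato_tin's own z axis and vertical below 0.1 rad and linear speed of tomato_tin below 0.02 m/s and contact force between the arm and tomato_tin below 0.2 N); the arm keeps its last pose, push and grip.
It fails at once if the tomato tin is tipped over (angle between tomato_tin's own z axis and vertical above 0.7 rad).
It fails at once if the other key is taken out or moved (distance of slim_key from where it was at the start of the episode above 0.015 m).
It fails at once if a bystander is pushed away (distance of any of tuna_tin, honey_jar, tea_canister from where it was at the start of the episode above 0.03 m).
It also fails if it takes over 58 s, if anything falls off the work surface, if the arm or the gripper's body presses on something with over 40 N, if the wrist force passes 120 N, or if a joint passes its speed limit or range.

ROBOT

A 7-joint arm with a two-finger parallel gripper is mounted at the origin on a cart in front of the work surface, level with it; the furniture and walls round the work are solid. World frame = base frame: x ahead of the robot, y to its left, z up, the work surface at z = 0. Lengths are in m, angles in rad, forces in N, time in s.
With the tool pointing down it reaches from about 0.4 to 0.85 m from the base axis. Payload 4.5 kg.
Tool frame: the origin (TCP) lies between the finger pads; the fingertips stand 19 mm ahead of it and the grasp point (between the pads) is the TCP; z points along the fingers, y is the direction in which the jaws open and shut (so a half turn about z gives the same grasp; the last joint's range is limited). The gripper opens to 88 mm and grips with 3 to 60 N. Pads are 18 mm wide; open, the fingers measure 123 mm over their backs; the gripper's body (75 mm by 187 mm) begins 45 mm behind the grasp point.
Start: joints at [1.368, 0.689, -0.195, 1.565, 0.157, 0.902, -0.215], TCP at [0.147, -0.608, 0.258] pointing down, gripper open.
Joint ranges: [-3.01, 3.01], [-0.46, 2.08], [-1.47, 1.51], [0.13, 2.56], [-1, 4.14], [0.04, 2.09], [-2.66, 2.66]. Speed limits (rad/s): [2.57, 2.57, 3.14, 3.14, 3.14, 3.14, 3.14].

INTERFACE

Orientations are given as a unit quaternion [x, y, z, w].
In Python, from plant import status, snapshot, finish_job, cut_out, tip_of gives the robot as it stands. The module is installed in compiled form; this text tells all that it offers.
- The arm moves only by the tool carry_out, never from a script. Its arguments are lists of equal length, an entry for each row: "linear": the shift along the world's x, y, z in m, a list of three; "roll": the turn about the world's z in rad. A call has 1 to 8 rows; each row is the pose to reach, as a shift and turn from the pose measured when the call began; what a row does not reach only later rows make up. A row lasts 1/12 s, in which the tool goes at most 41.7 mm and 7.16 degrees, less where a joint would pass 70% of its speed; a pose out of reach is approached as far as the arm can. A call with a gripper value outside its range is refused whole. "gripper" is the opening, from 0 (shut) to 1 (fully open), set as the call begins (left out, the last holds). The fingers move at their own pace and stop on an object; "grip_force" is the grip in N (left out, the last holds). Time passes only in rows, so rows that repeat a pose let the fingers close. It gives the time, the measured TCP pose, the force and the opening at its end, in the units of the state.
- status.get_state(): the state, without advancing time (a new reading comes with each control period).
- snapshot(name): name is "scene" or "top"; returns a dict with "img" (384x512x3 uint8, red, green, blue), "range_z" (384x512 float32, m along the optical axis (not along the pixel's ray), 0 where there is no reading), "fx", "fy", "cx", "cy" (pixels), "world_from_camera" (4x4, takes a point from camera to world coordinates). Camera axes: x right, y down, z forward; pixel columns grow to the right and rows downward; lengths in m; the calibration is good to about 2 mm. A picture is of the moment at which its call begins.
- finish_job(): hands the job in, once; it reports no verdict.
Trained networks look in a picture, given as the dict that the camera call returned (one of the last four; its "shot" number tells which), for a name from the list of things; names that differ only in an ending like _2 or _b are one class to them, and where a whole thing is asked for, a point or a joint stands for the part that bears it (a point fixed in the world has none). Each returns a list of dicts, best first, with "confidence" (0 to 1); they miss things now and then, are a little off and sometimes report something else, mostly with a low value. They report only what shows in the picture. A call takes as long as a camera call.
- cut_out(picture, query): "region" (384x512 bool, what is visible of it) and "pixel" ([column, row] in pixels, amid what is visible of it).
- tip_of(picture, query): "pixel" ([column, row] in pixels: a listed point, or the origin of a listed thing).
The state is a dict: "clock": time; "q": joint angles; "qd": joint speeds; "joint_torque": joint torques, N m; "tool_pos": TCP position; "eef_rot": TCP orientation; "contact_force": force on the tool from outside, world axes, zero at the start; "moment": the same for the moment, N m; "opening": opening from 0.0 (shut) to 1.0 (fully open).
Only numpy, scipy, OpenCV 4.12 (cv2) and the standard library are available. Lean on these libraries where they do the work, as an engineer would, in place of code of your own. Each camera call takes 0.05 s, during which the arm holds its last target.

## Working session

There is one attempt and no reset: what is moved stays moved. The work goes in short steps, Python scripts to look and compute and a tool call to move; the robot and the scene stay as the last step left them, time stands still between calls to the robot, and variables do not carry over. Pictures are saved under pics/ and viewed, and the job is handed in when it is done.

Besides the shell and the picture viewer there is one more tool, called in YAML: its name, and indented under it one key for each argument. carry_out: Moves the arm, as the interface text tells. Its arguments: {"type":"object","properties":{"linear":{"type":"array"},"roll":{"type":"array"},"gripper":{"type":"number"},"grip_force":{"type":"number"}},"required":["linear","roll"]}

```bash
ls; mkdir -p pics; cat > h.py <<'E'
import numpy as np, cv2
from plant import status, snapshot, finish_job, cut_out, tip_of
def save(p,name): cv2.imwrite('pics/'+name, cv2.cvtColor(p['img'],cv2.COLOR_RGB2BGR))
def w(p,u,v,z=None):
    # world of pixel: by depth (z None) or plane height z
    T=p['world_from_camera']; r=np.array([(u-p['cx'])/p['fx'],(v-p['cy'])/p['fy'],1.0])
    if z is None:
        d=p['range_z'][int(round(v)),int(round(u))]; return T[:3,:3]@(r*d)+T[:3,3]
    R=T[:3,:3]@r; s=(z-T[2,3])/R[2]; return T[:3,3]+s*R
def cloud(p,m):
    v,u=np.nonzero(m&(p['range_z']>0)); d=p['range_z'][v,u]
    c=np.stack([(u-p['cx'])/p['fx']*d,(v-p['cy'])/p['fy']*d,d])
    T=p['world_from_camera']; return (T[:3,:3]@c).T+T[:3,3]
E
python3 - <<'E'
from h import *
s=status.get_state(); print({k:np.round(v,3) for k,v in s.items()})
for n in ['scene','top']:
    p=snapshot(n); save(p,n+'0.png'); print(n,p['fx'],p['fy'],p['cx'],p['cy'],np.round(p['world_from_camera'],3).tolist())
    for q in ['lock_box','box_key','slim_key','key_block','tomato_tin','tuna_tin','lock_face']:
        for f in (cut_out,tip_of):
            for r in f(p,q)[:2]:
                o=f"{q} {f.__name__} {r['confidence']:.2f} {np.round(r['pixel'],1)}"
                if 'region' in r:
                    c=cloud(p,r['region']); o+=f" n{len(c)} lo{np.round(np.percentile(c,3,0),3)} hi{np.round(np.percentile(c,97,0),3)} med{np.round(np.median(c,0),3)}"
                print(o)
E
```

```text
pics
{'clock': np.float64(0.0), 'q': array([ 1.368,  0.69 , -0.195,  1.566,  0.157,  0.902, -0.215]), 'qd': array([ 0.   , -0.   , -0.002,  0.001,  0.001, -0.001, -0.   ]), 'joint_torque': array([ 0.0000e+00, -5.2757e+01, -1.2670e+00, -1.5343e+01, -5.3000e-02,
        7.0000e-03,  0.0000e+00]), 'tool_pos': array([ 0.146, -0.607,  0.257]), 'eef_rot': array([ 0.993,  0.118, -0.   , -0.001]), 'contact_force': array([-0.277,  0.052, -0.012]), 'moment': array([-0.006,  0.016,  0.014]), 'opening': np.float64(1.001)}
scene 437.257769913394 437.257769913394 255.87454848718514 192.86627796643535 [[-0.517, -0.472, 0.714, -0.147], [-0.856, 0.281, -0.434, 0.584], [0.004, -0.835, -0.55, 0.637], [0.0, 0.0, 0.0, 1.0]]
lock_box call 0.80 [270.6 213.6] n5114 lo[0.459 0.015 0.01 ] hi[0.61  0.209 0.088] med[0.482 0.145 0.075]
lock_box call 0.83 [279.2 223.8]
box_key call 0.91 [168.3 261.9] n332 lo[0.47  0.388 0.041] hi[0.48  0.421 0.088] med[0.473 0.405 0.07 ]
box_key call 0.92 [173.1 281.8]
slim_key call 0.65 [191.6 251.1] n205 lo[0.473 0.345 0.043] hi[0.482 0.361 0.095] med[0.476 0.354 0.072]
slim_ke
[... 931 characters left out ...]
_key call 0.52 [167.2 235.9]
slim_key call 0.41 [177.9 229.3] n49 lo[0.476 0.341 0.045] hi[0.486 0.357 0.098] med[0.479 0.348 0.092]
slim_key call 0.57 [183.4 232. ]
key_block call 0.58 [172.  235.1] n663 lo[0.456 0.321 0.01 ] hi[0.502 0.429 0.045] med[0.474 0.372 0.04 ]
key_block call 0.81 [173.9 234. ]
tomato_tin call 0.56 [267.2 203.8] n458 lo[0.476 0.089 0.11 ] hi[0.528 0.137 0.159] med[0.5   0.114 0.154]
tomato_tin call 0.54 [163.2 233.7] n90 lo[0.474 0.383 0.04 ] hi[0.484 0.419 0.09 ] med[0.478 0.4   0.082]
tomato_tin call 0.61 [266.6 208.4]
tuna_tin call 0.87 [349.5 167.9] n851 lo[ 0.558 -0.173  0.005] hi[ 0.637 -0.094  0.043] med[ 0.596 -0.133  0.037]
tuna_tin call 0.71 [348.9 167.6]
```

```bash
python3 - <<'E'
import cv2
a=cv2.imread('pics/scene0.png');b=cv2.imread('pics/top0.png')
cv2.imwrite('pics/s0b.png',cv2.resize(a[100:340,100:400],None,fx=2.5,fy=2.5))
cv2.imwrite('pics/t0b.png',cv2.resize(b[110:290,120:400],None,fx=2.8,fy=2.8,interpolation=cv2.INTER_CUBIC))
E
```

```text
(no output)
```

View pics/s0b.png

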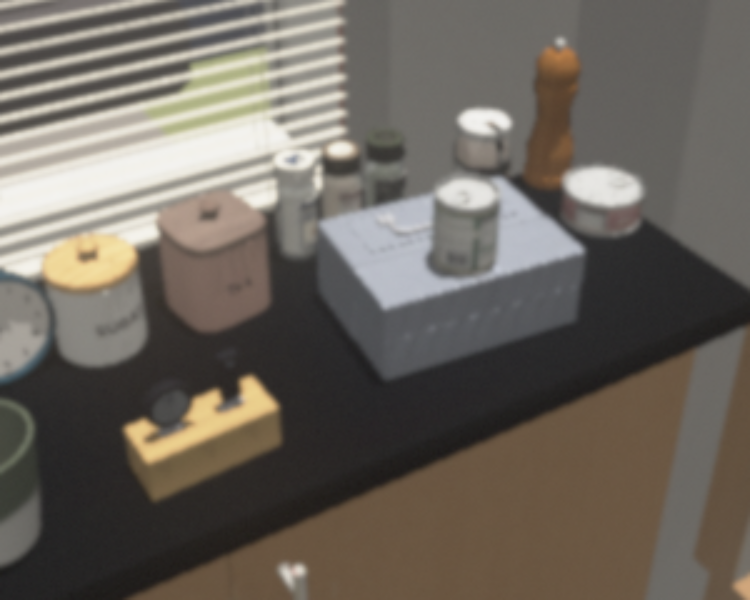

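View pics/t0b.png

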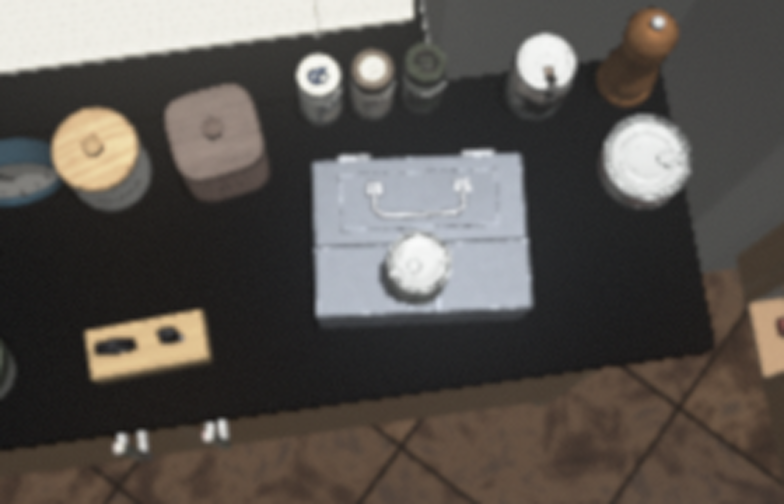

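View pics/scene0.png

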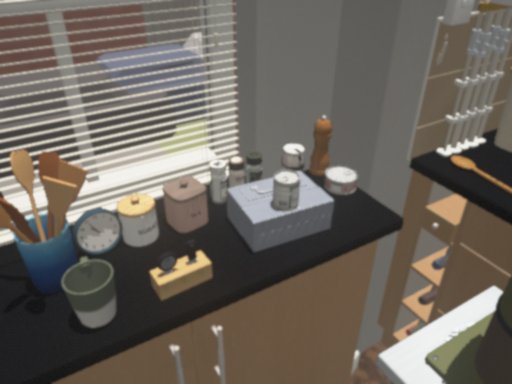

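```bash
python3 - <<'E'
from h import *
from scipy.optimize import least_squares
for n in ['scene','top']:
    for k in range(1):
        p=snapshot(n)
        c=cloud(p,np.ones((384,512),bool))
        R=lambda lo,hi: c[np.all((c>lo)&(c<hi),1)]
        # box top
        b=R([.43,-.02,.079],[.65,.24,.091]); 
        r=cv2.minAreaRect(b[:,:2].astype(np.float32)); print(n,'box',np.round(r[0],4),np.round(r[1],3),r[2],'z',np.median(b[:,2]))
        k=R([.43,.30,.035],[.53,.46,.0455]); r=cv2.minAreaRect(k[:,:2].astype(np.float32)); print('block',np.round(r[0],4),np.round(r[1],3),r[2],'z',np.median(k[:,2]))
        kk=R([.43,.375,.052],[.53,.45,.1]); print('key',len(kk),np.round(kk.mean(0),4),kk.min(0).round(3),kk.max(0).round(3))
        kk=R([.43,.32,.052],[.53,.37,.1]); print('slim',len(kk),np.round(kk.mean(0),4),kk.min(0).round(3),kk.max(0).round(3))
        t=R([.44,.06,.095],[.56,.17,.150]); 
        f=least_squares(lambda a: np.hypot(t[:,0]-a[0],t[:,1]-a[1])-.0285,[.5,.115],loss='soft_l1',f_scale=.001); print('tin side',f.x.round(4),np.abs(f.fun).mean())
        tt=R([.44,.06,.153],[.56,.17,.165]); r=cv2.minAreaRect(tt[:,:2].astype(np.float32)); print('tin top',np.round(r[0],4),np.round(r[1],3), np.median(tt[:,2]))
        # tuna
        t=R([.5,-.22,.005],[.68,-.06,.036]); f=least_squares(lambda a: np.hypot(t[:,0]-a[0],t[:,1]-a[1])-.043,[.59,-.13],loss='soft_l1',f_scale=.001); print('tuna',f.x.round(4))
        wt=R([.42,-.2,-.02],[.5,-.0,.02]); print('worktop z',np.median(wt[:,2]))
E
```

```text
scene box [0.5412 0.1042] [0.204 0.157] 84.52700805664062 z 0.08541454942852644
block [0.478  0.3781] [0.051 0.113] 2.375445604324341 z 0.0403378925241934
key 297 [0.4734 0.4052 0.0728] [0.47  0.385 0.052] [0.483 0.424 0.089]
slim 177 [0.4759 0.3535 0.0769] [0.472 0.343 0.052] [0.486 0.362 0.096]
tin side [0.5016 0.1143] 0.0009004239748425197
tin top [0.5008 0.1151] [0.055 0.057] 0.15485639668541976
tuna [ 0.5968 -0.1372]
worktop z 0.0003652124898920195
top box [0.5459 0.1025] [0.2   0.156] 84.73334503173828 z 0.08596014385528594
block [0.4808 0.3759] [0.047 0.112] 2.999905586242676 z 0.04034228136962459
key 80 [0.4777 0.4007 0.08  ] [0.472 0.382 0.053] [0.484 0.42  0.093]
slim 43 [0.48   0.3486 0.0854] [0.476 0.341 0.054] [0.487 0.358 0.099]
tin side [0.504  0.1125] 0.002430267780971188
tin top [0.5034 0.1129] [0.055 0.055] 0.15560953927480958
tuna [ 0.6038 -0.1376]
worktop z 0.0009577413167862758
```

```bash
python3 - <<'E'
from h import *
C=[]
for n in ['scene','top']:
    p=snapshot(n); c=cloud(p,np.ones((384,512),bool)); C.append(c)
c=np.vstack(C)
xs=np.arange(0.0,1.05,.05); ys=np.arange(.5,-1.0,-.05)
print('y\\x   '+' '.join(f'{x:5.2f}' for x in xs))
for y in ys:
    row=[]
    for x in xs:
        m=(abs(c[:,0]-x-.025)<.025)&(abs(c[:,1]-y-.025)<.025); z=c[m,2]
        row.append(f'{np.percentile(z,98):5.2f}' if m.sum()>3 else '  .  ')
    print(f'{y:5.2f} ',' '.join(row))
E
```

```text
y\x    0.00  0.05  0.10  0.15  0.20  0.25  0.30  0.35  0.40  0.45  0.50  0.55  0.60  0.65  0.70  0.75  0.80  0.85  0.90  0.95  1.00
 0.50  -0.90 -0.90 -0.90 -0.90 -0.90 -0.90 -0.90 -0.90  0.10  0.10  0.25  0.25  0.25  0.25  0.01  0.64  0.62   .     .     .     .  
 0.45  -0.90 -0.90 -0.90 -0.89 -0.90 -0.90 -0.90 -0.49  0.00  0.01  0.00  0.24  0.01  0.10  0.01  0.64  0.62  0.45   .     .     .  
 0.40  -0.90 -0.90 -0.90 -0.90 -0.90 -0.90 -0.90 -0.07  0.00  0.09  0.01  0.01  0.09  0.11  0.10  0.62  0.60  0.07   .     .     .  
 0.35  -0.90 -0.90 -0.90 -0.90 -0.89 -0.90 -0.90 -0.02  0.00  0.09  0.04  0.01  0.09  0.11  0.09  0.62  0.60  0.07   .     .     .  
 0.30  -0.90 -0.90 -0.90 -0.90 -0.90 -0.90 -0.90 -0.07  0.00  0.09  0.04  0.01  0.10  0.10  0.10  0.60  0.60  0.07   .     .     .  
 0.25  -0.90 -0.90 -0.90 -0.90 -0.90 -0.90 -0.90 -0.02  0.00  0.01  0.01  0.00  0.10  0.11  0.10  0.60  0.58  0.07   .     .     .  
 0.20  -0.90 -0.90 -0.90 -0.90 -0.90 -0.90 -0.90 -0.02  0.00  0.09  0.09  0.08  0.10  0.10  0.06  0.58  0.58  0.07   .     .     .  
 0.15  -0.80  0.00  0.00 -0.01 -0.90 
[... 2319 characters left out ...]
    .     .     .     .     .     .  
-0.75    .     .     .     .     .     .     .     .     .    0.07  0.20  0.34  0.37   .     .     .     .     .     .     .     .  
-0.80    .     .     .     .     .     .     .     .     .     .     .    0.00  0.28   .     .     .     .     .     .     .     .  
-0.85    .     .     .     .     .     .     .     .     .     .     .    0.00  0.22   .     .     .     .     .     .     .     .  
-0.90    .     .     .     .     .     .     .     .     .     .     .     .     .     .     .     .     .     .     .     .     .  
-0.95    .     .     .     .     .     .     .     .     .     .     .     .     .     .     .     .     .     .     .     .     .
```

View pics/top0.png

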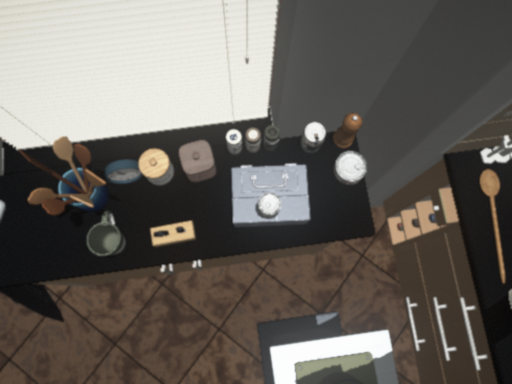

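carry_out:
  linear:
    - [0.183,0.278,0.02]
    - [0.183,0.278,0.02]
    - [0.183,0.278,0.02]
    - [0.183,0.278,0.02]
    - [0.183,0.278,0.02]
    - [0.183,0.278,0.02]
    - [0.183,0.278,0.02]
    - [0.183,0.278,0.02]
  roll: [0,0,0,0,0,0,0,0]
  gripper: 1.0
  grip_force: 20

```text
clock: 2.37
tool_pos: [0.3304, -0.328, 0.2781]
eef_rot: [0.993, 0.118, 0.0, 0.0]
contact_force: [0.3, 0.1, -0.6]
opening: 1.002
```

carry_out:
  linear:
    - [0.12,0.22,0.0]
    - [0.12,0.22,0.0]
    - [0.12,0.22,0.0]
    - [0.12,0.22,0.0]
    - [0.12,0.22,0.0]
    - [0.12,0.22,0.0]
    - [0.14,0.28,-0.02]
    - [0.15,0.32,-0.03]
  roll: [0,0,0,0,0,0,0,0]

```text
clock: 3.03
tool_pos: [0.4748, -0.0318, 0.2555]
eef_rot: [0.993, 0.118, 0.002, 0.0]
contact_force: [0.1, -0.1, -0.5]
opening: 0.998
```

carry_out:
  linear:
    - [0.022,0.12,-0.045]
    - [0.022,0.12,-0.045]
    - [0.022,0.12,-0.045]
    - [0.022,0.12,-0.045]
  roll: [0,0,0,0]

```text
clock: 3.37
tool_pos: [0.497, 0.0971, 0.2089]
eef_rot: [0.992, 0.123, 0.002, -0.002]
contact_force: [-0.7, 0.8, 0.3]
opening: 0.999
```

carry_out:
  linear:
    - [0.006,0.0165,0]
    - [0.006,0.0165,-0.02]
    - [0.006,0.0165,-0.045]
    - [0.006,0.0165,-0.074]
    - [0.006,0.0165,-0.074]
    - [0.006,0.0165,-0.074]
  roll: [0,0,0,0,0,0]

```text
clock: 3.87
tool_pos: [0.5022, 0.1133, 0.1343]
eef_rot: [0.992, 0.123, 0.001, -0.002]
contact_force: [-0.2, 0.1, -0.1]
opening: 1.002
```

carry_out:
  linear:
    - [0,0,0]
    - [0,0,0]
    - [0,0,0]
    - [0,0,0]
    - [0,0,0]
    - [0,0,0]
  roll: [0,0,0,0,0,0]
  gripper: 0.4
  grip_force: 20

```text
clock: 4.37
tool_pos: [0.5027, 0.1134, 0.1351]
eef_rot: [0.992, 0.123, 0.001, -0.002]
contact_force: [-0.1, 0.3, 6.3]
opening: 0.643
```

carry_out:
  linear:
    - [0,0,0.01]
    - [0,0,0.04]
    - [0,0,0.075]
    - [0,0,0.09]
    - [0,0,0.09]
  roll: [0,0,0,0,0]

```text
clock: 4.78
tool_pos: [0.5046, 0.1139, 0.2288]
eef_rot: [0.992, 0.123, 0.005, -0.003]
contact_force: [1.1, 0.5, -2.4]
opening: 0.641
```

```bash
python3 - <<'E'
from h import *
s=status.get_state(); print(s['tool_pos'].round(4), s['contact_force'].round(2), s['opening'])
for n in ['scene','top']:
    p=snapshot(n); save(p,n+'1.png')
    for q in ['lock_face','keyway','tomato_tin']:
        for f in (cut_out,tip_of):
            for r in f(p,q)[:2]:
                o=f"{q} {r['confidence']:.2f} {np.round(r['pixel'],1)} {w(p,*r['pixel'],.085).round(4)}"
                if 'region' in r:
                    c=cloud(p,r['region']); o+=f" n{len(c)} lo{np.round(np.percentile(c,3,0),3)} hi{np.round(np.percentile(c,97,0),3)} med{np.round(np.median(c,0),3)}"
                print(n,o)
    c=cloud(p,np.ones((384,512),bool)); t=c[(c[:,0]>.5)&(c[:,0]<.7)&(c[:,1]<-.19)&(c[:,1]>-.4)&(c[:,2]>.2)&(c[:,2]<.5)]
    if len(t): print('pillar',np.percentile(t,1,0).round(3),np.percentile(t,99,0).round(3))
a=cv2.imread('pics/scene1.png');b=cv2.imread('pics/top1.png')
cv2.imwrite('pics/s1b.png',np.hstack([cv2.resize(a[100:300,200:400],(400,400)),cv2.resize(b[120:270,190:340],(400,400))]))
E
```

```text
[0.5046 0.1139 0.2288] [ 1.14  0.51 -2.35] 0.6414851349951989
scene lock_face 0.56 [287.1 204.2] [0.4962 0.1119 0.085 ] n29 lo[0.499 0.099 0.079] hi[0.509 0.114 0.087] med[0.504 0.105 0.083]
scene lock_face 0.38 [284.6 203.8] [0.5003 0.1158 0.085 ]
scene keyway 0.44 [285.3 201.7] [0.5063 0.1098 0.085 ] n50 lo[0.492 0.098 0.078] hi[0.513 0.118 0.087] med[0.504 0.107 0.084]
scene keyway 0.68 [193.4 275.6] [0.3978 0.3822 0.085 ]
scene keyway 0.44 [287.8 208. ] [0.4834 0.1189 0.085 ]
scene tomato_tin 0.94 [293.2 151.7] [ 0.6914 -0.0423  0.085 ] n827 lo[0.474 0.093 0.182] hi[0.511 0.143 0.25 ] med[0.481 0.124 0.221]
scene tomato_tin 0.69 [287.2 165.4] [0.6386 0.0136 0.085 ]
pillar [ 0.536 -0.397  0.203] [ 0.609 -0.192  0.464]
top keyway 0.48 [312.  134.2] [ 0.6889 -0.0359  0.085 ] n420 lo[ 0.663 -0.065  0.037] hi[ 0.714 -0.014  0.105] med[ 0.686 -0.041  0.099]
top tomato_tin 0.41 [272.  207.6] [0.5029 0.102  0.085 ] n116 lo[0.474 0.092 0.184] hi[0.486 0.128 0.247] med[0.477 0.11  0.23 ]
top tomato_tin 0.66 [269.5 198.2] [0.5287 0.1048 0.085 ]
pillar [ 0.538 -0.397  0.205] [ 0.611 -0.192  0.496]
```

View pics/s1b.png

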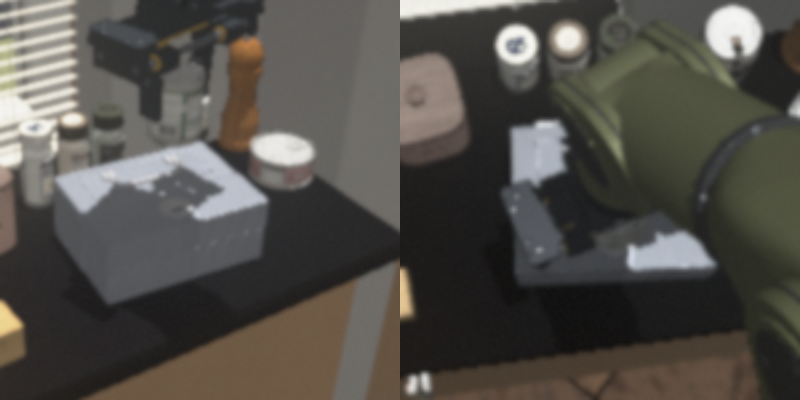

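carry_out:
  linear:
    - [-0.008,-0.03,0]
    - [-0.05,-0.199,0]
    - [-0.05,-0.199,0]
    - [-0.05,-0.199,0]
    - [-0.05,-0.199,0]
    - [-0.05,-0.199,0]
    - [-0.05,-0.199,-0.01]
    - [-0.05,-0.199,-0.04]
  roll: [0,0,0,0,0,0,0,0]

```text
clock: 6.15
tool_pos: [0.4553, -0.0876, 0.1874]
eef_rot: [0.993, 0.121, 0.005, -0.001]
contact_force: [0.5, 0.2, -2.0]
opening: 0.644
```

carry_out:
  linear:
    - [0,0,-0.03]
    - [0,0,-0.065]
    - [0,0,-0.1]
    - [0,0,-0.12]
    - [0,0,-0.13]
    - [0,0,-0.134]
    - [0,0,-0.134]
  roll: [0,0,0,0,0,0,0]

```text
clock: 6.73
tool_pos: [0.4556, -0.0874, 0.0532]
eef_rot: [0.993, 0.121, 0.005, -0.001]
contact_force: [0.4, 0.2, -2.0]
opening: 0.643
```

carry_out:
  linear:
    - [0,0,-0.0015]
    - [0,0,-0.003]
    - [0,0,-0.003]
  roll: [0,0,0]

```text
clock: 6.98
tool_pos: [0.4563, -0.0875, 0.0511]
eef_rot: [0.993, 0.121, 0.006, -0.001]
contact_force: [0.4, -0.2, -3.4]
opening: 0.642
```

carry_out:
  linear:
    - [0,0,-0.001]
    - [0,0,-0.002]
    - [0,0,-0.002]
  roll: [0,0,0]

```text
clock: 7.23
tool_pos: [0.4574, -0.0877, 0.0501]
eef_rot: [0.993, 0.121, 0.008, -0.0]
contact_force: [0.9, -0.1, 6.4]
opening: 0.643
```

Contact (force now +6 N). Release and retreat.

carry_out:
  linear:
    - [0,0,0]
    - [0,0,0]
    - [0,0,0]
    - [0,0,0]
  roll: [0,0,0,0]
  gripper: 0.95

```text
clock: 7.57
tool_pos: [0.4574, -0.0877, 0.0501]
eef_rot: [0.993, 0.121, 0.008, -0.0]
contact_force: [-0.3, 0.2, -0.0]
opening: 0.923
```

carry_out:
  linear:
    - [0,0,0.02]
    - [0,0,0.05]
    - [0,0,0.09]
    - [0,0,0.13]
    - [-0.0,0.04,0.17]
    - [0.0,0.08,0.17]
    - [0,0.12,0.17]
    - [0,0.16,0.17]
  roll: [0,0,0,0.1,0.2,0.3,0.4,0.5]

```text
clock: 8.23
tool_pos: [0.4576, 0.0669, 0.2213]
eef_rot: [0.931, 0.364, 0.009, -0.002]
contact_force: [0.5, 0.2, -0.8]
opening: 0.952
```

carry_out:
  linear:
    - [0.02,0.336,-0.02]
    - [0.02,0.336,-0.05]
    - [0.02,0.336,-0.05]
    - [0.02,0.336,-0.05]
    - [0.02,0.336,-0.05]
    - [0.02,0.336,-0.05]
    - [0.02,0.336,-0.05]
    - [0.02,0.336,-0.05]
  roll: [0.12,0.24,0.36,0.48,0.6,0.72,0.84,0.873]
  gripper: 0.6

```text
clock: 8.9
tool_pos: [0.4769, 0.3963, 0.1718]
eef_rot: [0.688, 0.725, 0.006, -0.005]
contact_force: [0.9, -0.0, 0.4]
opening: 0.595
```

```bash
python3 - <<'E'
from h import *
s=status.get_state(); print(s['tool_pos'].round(4), s['eef_rot'].round(4), s['opening'], s['q'].round(3))
for n in ['scene','top']:
    p=snapshot(n); save(p,n+'2.png')
    for q in ['lock_face','keyway','tomato_tin','box_key']:
        for f in (cut_out,tip_of):
            for r in f(p,q)[:2]:
                o=f"{q} {r['confidence']:.2f} {np.round(r['pixel'],1)} {w(p,*r['pixel'],.085).round(4)}"
                if 'region' in r:
                    c=cloud(p,r['region']); o+=f" n{len(c)} lo{np.round(np.percentile(c,3,0),3)} hi{np.round(np.percentile(c,97,0),3)} med{np.round(np.median(c,0),3)}"
                print(n,o)
a=cv2.imread('pics/scene2.png');b=cv2.imread('pics/top2.png')
cv2.imwrite('pics/s2b.png',np.hstack([cv2.resize(a[130:330,130:330],(400,400)),cv2.resize(b[120:270,140:290],(400,400))]))
cv2.imwrite('pics/s2c.png',np.hstack([cv2.resize(a[175:235,250:310],(400,400),interpolation=cv2.INTER_CUBIC),cv2.resize(b[170:230,240:300],(400,400),interpolation=cv2.INTER_CUBIC)]))
E
```

```text
[0.4769 0.3963 0.1718] [ 0.6882  0.7255  0.0065 -0.0053] 0.5950368345635022 [-0.49   0.822 -0.497  1.661  0.506  0.776 -1.162]
scene lock_face 0.57 [285.8 202.9] [0.5019 0.1115 0.085 ] n56 lo[0.488 0.096 0.078] hi[0.513 0.118 0.087] med[0.504 0.106 0.084]
scene lock_face 0.56 [287.1 201.7] [0.5043 0.1064 0.085 ]
scene keyway 0.52 [189.9 250.4] [0.4637 0.3597 0.085 ] n222 lo[0.473 0.343 0.039] hi[0.49  0.361 0.095] med[0.476 0.354 0.069]
scene keyway 0.59 [287.8 207.5] [0.485  0.1178 0.085 ]
scene tomato_tin 0.68 [366.  204.9] [ 0.4047 -0.0365  0.085 ] n833 lo[ 0.428 -0.109  0.004] hi[ 0.479 -0.058  0.072] med[ 0.444 -0.072  0.052]
scene tomato_tin 0.93 [365.3 217.1] [ 0.3717 -0.0036  0.085 ]
scene box_key 0.62 [169.6 262.2] [0.4524 0.4054 0.085 ] n337 lo[0.47  0.388 0.043] hi[0.481 0.422 0.088] med[0.473 0.405 0.071]
scene box_key 0.79 [170.5 285.1] [0.3968 0.426  0.085 ]
top keyway 0.52 [199.6 166.1] [0.6411 0.2775 0.085 ]
top tomato_tin 0.91 [339.6 216.2] [ 0.456  -0.0701  0.085 ] n471 lo[ 0.431 -0.113  0.009] hi[ 0.482 -0.061  0.075] med[ 0.455 -0.084  0.069]
top tomato_tin 0.37 [197.5 159. ] [0.6615 0.2809 0.085 ] n1030 lo[0.623 0.242 0.054] hi[0.705 0.323 0.112] med[0.66  0.281 0.098]
top tomato_tin 0.90 [339.1 221.2] [ 0.4432 -0.0664  0.085 ]
top tomato_tin 0.58 [307.  141.9] [ 0.669  -0.0188  0.085 ]
top box_key 0.17 [290.1 173.8] [0.587  0.0405 0.085 ] n1315 lo[ 0.426 -0.008  0.001] hi[0.627 0.192 0.745] med[0.59  0.047 0.086]
```

View pics/s2b.png

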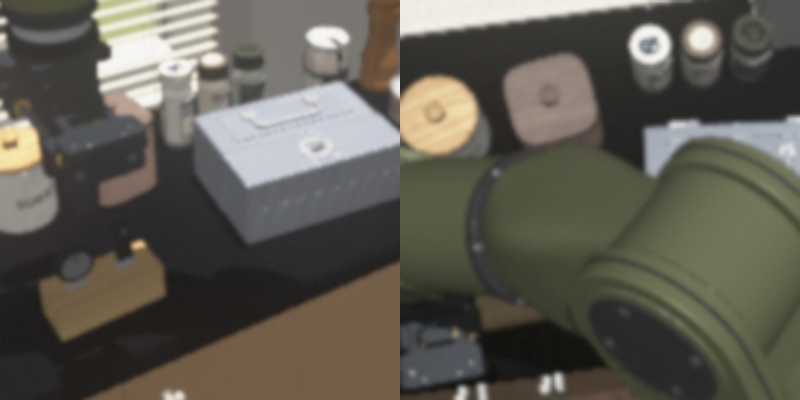

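View pics/s2c.png

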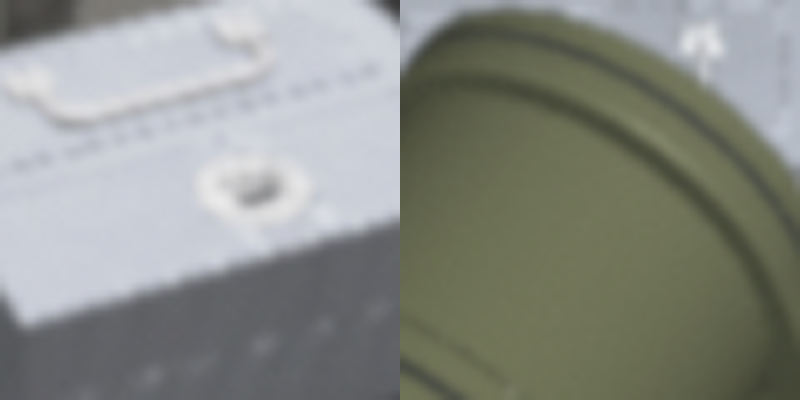

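carry_out:
  linear:
    - [0.001,0.0067,0]
    - [0.001,0.0067,-0.02]
    - [0.001,0.0067,-0.05]
    - [0.001,0.0067,-0.08]
    - [0.001,0.0067,-0.1]
    - [0.001,0.0067,-0.101]
    - [0.001,0.0067,-0.101]
  roll: [0,0,0,0,0,0,0]

```text
clock: 10.38
tool_pos: [0.4776, 0.4018, 0.0709]
eef_rot: [0.69, 0.724, 0.006, -0.006]
contact_force: [-0.1, 0.0, 0.8]
opening: 0.602
```

```bash
python3 - <<'E'
from h import *
s=status.get_state(); print(s['tool_pos'].round(4), s['eef_rot'].round(4), s['opening'], s['q'].round(3),s['contact_force'])
p=snapshot('scene'); save(p,'scene3.png')
print(w(p,287.9,203.2,.085))
a=cv2.imread('pics/scene3.png')
cv2.imwrite('pics/s3b.png',cv2.resize(a[220:310,130:230],(800,600),interpolation=cv2.INTER_CUBIC))
E
```

```text
[0.4776 0.4018 0.0709] [ 0.6899  0.7239  0.0063 -0.0055] 0.6018690460710266 [-0.544  0.963 -0.409  1.693  0.595  0.598 -1.244] [-0.07223643  0.01414632  0.78050377]
[0.49850076 0.10819258 0.085     ]
```

View pics/s3b.png

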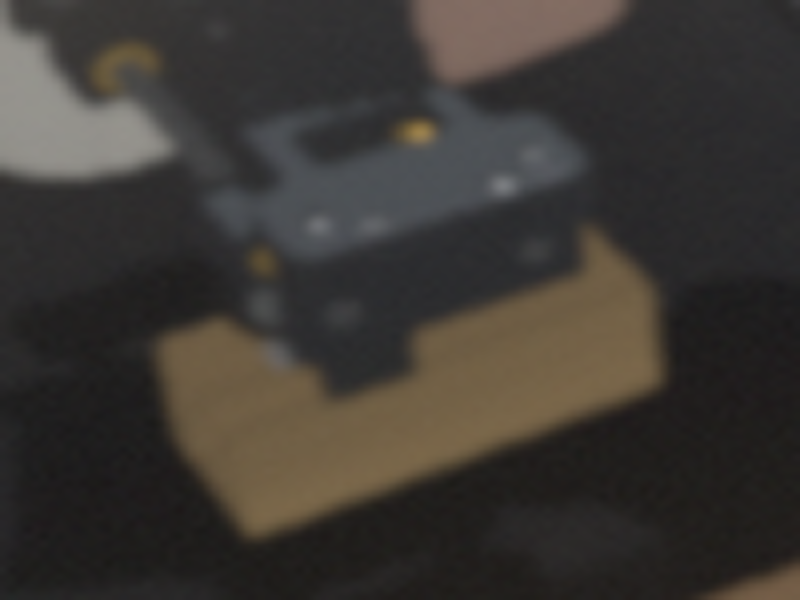

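```bash
python3 - <<'E'
from h import *
p=snapshot('scene')
for u,v in [(170.8,279.3),(181.5,276)]:
    print(w(p,u,v,.052), [w(p,u+d,v-4) for d in (1,-1)])
c=cloud(p,np.ones((384,512),bool))
m=c[(c[:,0]>.42)&(c[:,0]<.46)&(c[:,1]>.36)&(c[:,1]<.44)&(c[:,2]>.055)&(c[:,2]<.068)]
print(len(m),m.min(0),m.max(0),m.mean(0))
E
```

```text
[0.44298779 0.41046318 0.052     ] [array([0.43795015, 0.40903259, 0.06569457]), array([0.43864394, 0.41254888, 0.06686233])]
[0.44082344 0.38986063 0.052     ] [array([0.46261669, 0.37969421, 0.03947294]), array([0.43765775, 0.39188556, 0.06583639])]
47 [0.43527694 0.39255936 0.05542183] [0.44422393 0.41296847 0.06756528] [0.4383898  0.40367684 0.06306241]
```

carry_out:
  linear:
    - [0,0.0005,0]
    - [0,0.0005,0]
    - [0,0.0005,0]
    - [0,0.0005,0]
    - [0,0.0005,0]
    - [0,0.0005,0]
    - [0,0.0005,0]
    - [0,0.0005,0]
  roll: [0,0,0,0,0,0,0,0]
  gripper: 0.0
  grip_force: 45

```text
clock: 11.15
tool_pos: [0.4786, 0.4034, 0.073]
eef_rot: [0.69, 0.724, 0.008, -0.006]
contact_force: [-0.4, -0.2, 1.3]
opening: 0.11
```

carry_out:
  linear:
    - [0,0,0.01]
    - [0,0,0.02]
    - [0,0,0.035]
    - [0,0,0.055]
    - [0,0,0.08]
    - [0,0,0.1]
    - [0,0,0.1]
  roll: [0,0,0,0,0,0,0]

```text
clock: 11.73
tool_pos: [0.4803, 0.4058, 0.1784]
eef_rot: [0.69, 0.724, 0.013, -0.006]
contact_force: [1.0, 0.7, 0.3]
opening: 0.107
```

```bash
python3 - <<'E'
from h import *
s=status.get_state(); print(s['tool_pos'].round(4), s['eef_rot'].round(4), s['opening'], s['q'].round(3),s['contact_force'])
p=snapshot('scene'); save(p,'scene4.png')
for q in ['box_key','slim_key']:
    for f in (cut_out,tip_of):
        for r in f(p,q)[:2]:
            o=f"{q} {r['confidence']:.2f} {np.round(r['pixel'],1)}"
            if 'region' in r:
                c=cloud(p,r['region']); o+=f" n{len(c)} lo{np.round(np.percentile(c,3,0),3)} hi{np.round(np.percentile(c,97,0),3)} med{np.round(np.median(c,0),3)}"
            print(o)
a=cv2.imread('pics/scene4.png')
cv2.imwrite('pics/s4b.png',cv2.resize(a[180:300,120:280],(800,600),interpolation=cv2.INTER_CUBIC))
E
```

```text
[0.4803 0.4058 0.1784] [ 0.69    0.7237  0.0128 -0.0058] 0.10689757280873777 [-0.496  0.819 -0.501  1.64   0.503  0.786 -1.167] [1.04489656 0.74741192 0.26240304]
box_key 0.41 [194.1 213. ] n963 lo[0.619 0.245 0.003] hi[0.7   0.326 0.111] med[0.626 0.274 0.041]
box_key 0.72 [336.4 186.3]
box_key 0.53 [164.5 241.4]
slim_key 0.67 [190.5 250.6] n233 lo[0.474 0.338 0.002] hi[0.55  0.361 0.096] med[0.476 0.353 0.07 ]
slim_key 0.50 [191.3 274.3]
```

View pics/s4b.png

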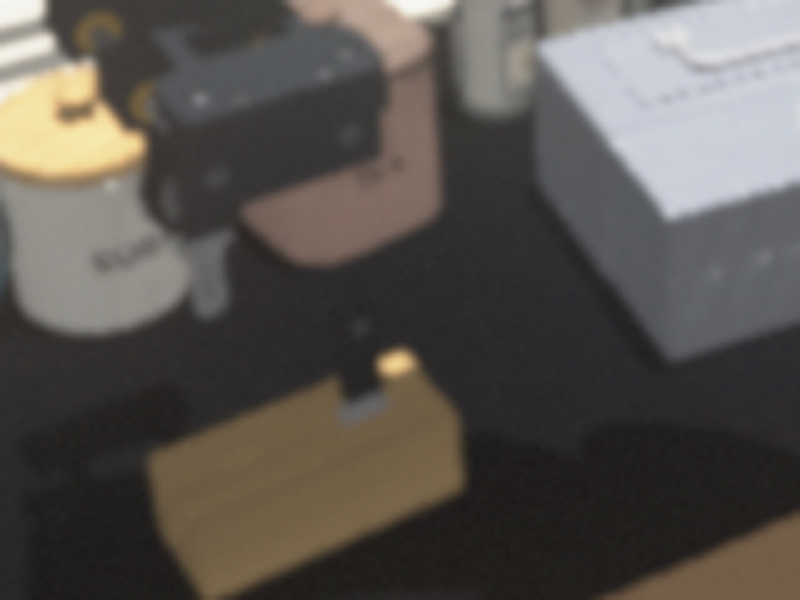

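carry_out:
  linear:
    - [0.001,-0.02,0.015]
    - [0.02,-0.299,0.02]
    - [0.02,-0.299,0.02]
    - [0.021,-0.299,0.02]
    - [0.021,-0.299,0.02]
    - [0.021,-0.299,0.02]
    - [0.021,-0.299,0.02]
    - [0.021,-0.299,0.02]
  roll: [0,-0.05,-0.1,-0.142,-0.142,-0.142,-0.142,-0.142]

```text
clock: 12.65
tool_pos: [0.4983, 0.0988, 0.191]
eef_rot: [0.741, 0.672, 0.005, -0.005]
contact_force: [0.2, -0.4, 0.2]
opening: 0.109
```

```bash
python3 - <<'E'
from h import *
s=status.get_state(); print(s['tool_pos'].round(4), s['eef_rot'].round(4), s['opening'], s['q'].round(3),s['contact_force'])
q=s['eef_rot']; print('jaw',90+np.degrees(2*np.arctan2(q[1],q[0])))
E
```

```text
[0.4983 0.0988 0.191 ] [ 0.7406  0.6719  0.0055 -0.0047] 0.10883818144210644 [ 0.032  0.677 -0.503  1.976  0.529  0.612 -0.915] [ 0.22028978 -0.43328387  0.24946304]
jaw 174.426630023484
```

carry_out:
  linear:
    - [0.003,0.008,-0.012]
    - [0.003,0.008,-0.024]
    - [0.003,0.008,-0.024]
    - [0.003,0.008,-0.024]
    - [0.003,0.008,-0.024]
  roll: [0,0,0,0,0]

```text
clock: 13.07
tool_pos: [0.5011, 0.1076, 0.167]
eef_rot: [0.74, 0.672, 0.005, -0.005]
contact_force: [-0.2, -0.0, -0.6]
opening: 0.112
```

```bash
python3 - <<'E'
from h import *
s=status.get_state(); print(s['tool_pos'].round(4), s['eef_rot'].round(4), s['contact_force'])
for n in ['scene','top']:
    p=snapshot(n); save(p,n+'5.png')
    for q in ['box_key','lock_face']:
      for f in (cut_out,tip_of):
        for r in f(p,q)[:2]:
            o=f"{n} {q} {r['confidence']:.2f} {np.round(r['pixel'],1)}"
            if 'region' in r:
                c=cloud(p,r['region']); o+=f" n{len(c)} lo{np.round(np.percentile(c,3,0),3)} hi{np.round(np.percentile(c,97,0),3)} med{np.round(np.median(c,0),3)}"
            print(o)
a=cv2.imread('pics/scene5.png')
cv2.imwrite('pics/s5b.png',cv2.resize(a[160:220,250:330],(800,600),interpolation=cv2.INTER_CUBIC))
a=cv2.imread('pics/top5.png')
cv2.imwrite('pics/t5b.png',cv2.resize(a[150:240,220:340],(800,600),interpolation=cv2.INTER_CUBIC))
E
```

```text
[0.5011 0.1076 0.167 ] [ 0.7402  0.6724  0.0053 -0.005 ] [-0.21448465 -0.03223374 -0.64029026]
scene box_key 0.68 [288.7 181.9] n202 lo[0.493 0.06  0.085] hi[0.577 0.127 0.178] med[0.499 0.115 0.139]
scene box_key 0.50 [291.7 197.4]
scene lock_face 0.60 [288.7 202.1] n45 lo[0.491 0.098 0.078] hi[0.51  0.117 0.086] med[0.504 0.106 0.083]
scene lock_face 0.29 [275.4 212.5] n5612 lo[0.459 0.019 0.012] hi[0.607 0.209 0.088] med[0.492 0.133 0.083]
scene lock_face 0.45 [285.6 201.9]
```

View pics/s5b.png

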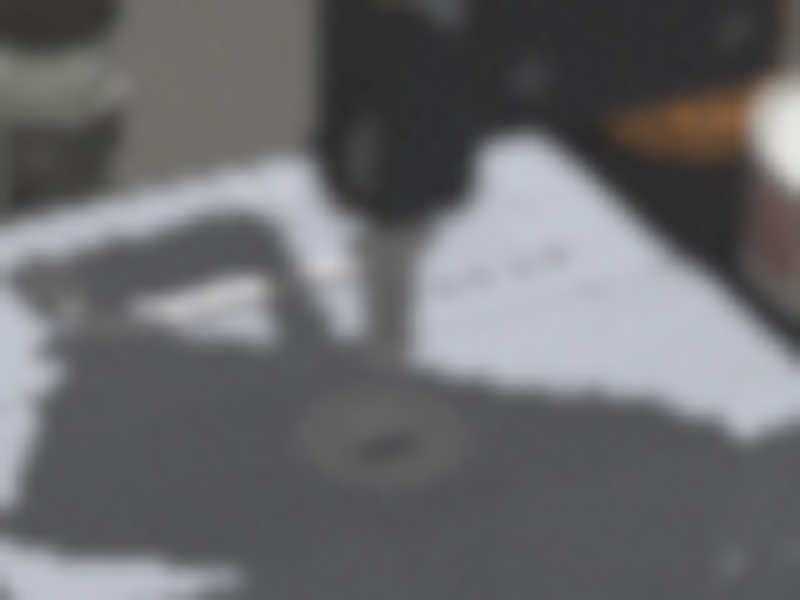

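View pics/t5b.png

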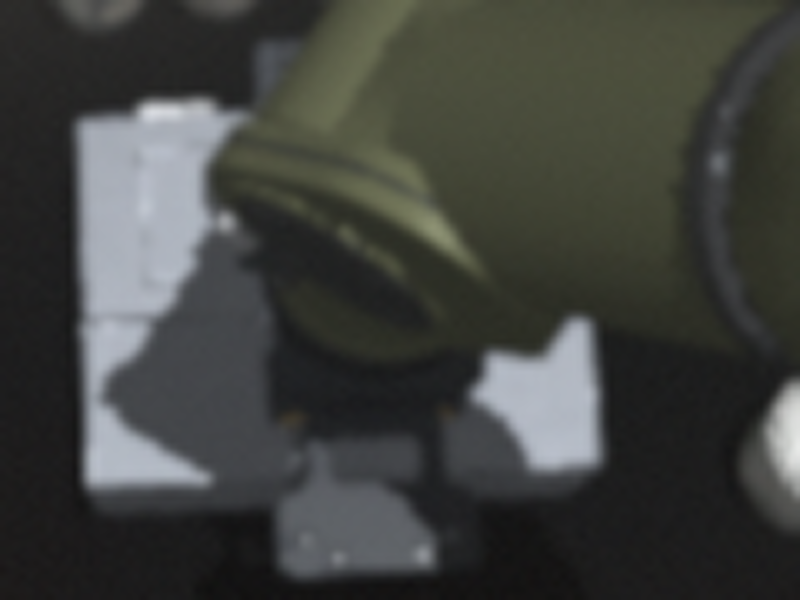

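```bash
python3 - <<'E'
from h import *
p=snapshot('scene')
L=w(p,287.95,203.35,.085); print('lock',L)
for z in (.100,.102,.104): print('tip',z,w(p,288.45,196.75,z)-L)
for v in range(180,200):
    print(v,[tuple((w(p,u,v)*1000).round().astype(int)) for u in range(285,293)])
E
```

```text
lock [0.49796209 0.10843001 0.085     ]
tip 0.1 [ 0.00301207 -0.00260435  0.015     ]
tip 0.102 [ 0.00060143 -0.00082555  0.017     ]
tip 0.104 [-0.00180921  0.00095324  0.019     ]
180 [(np.int64(496), np.int64(121), np.int64(151)), (np.int64(495), np.int64(119), np.int64(151)), (np.int64(493), np.int64(118), np.int64(151)), (np.int64(486), np.int64(121), np.int64(156)), (np.int64(485), np.int64(119), np.int64(156)), (np.int64(483), np.int64(118), np.int64(157)), (np.int64(482), np.int64(115), np.int64(156)), (np.int64(486), np.int64(110), np.int64(153))]
181 [(np.int64(575), np.int64(64), np.int64(88)), (np.int64(498), np.int64(116), np.int64(146)), (np.int64(493), np.int64(118), np.int64(149)), (np.int64(486), np.int64(120), np.int64(153)), (np.int64(483), np.int64(120), np.int64(155)), (np.int64(484), np.int64(117), np.int64(154)), (np.int64(484), np.int64(114), np.int64(152)), (np.int64(485), np.int64(110), np.int64(151))]
182 [(np.int64(574), np.int64(65), np.int64(86)), (np.int64(502), np.int64(114), np.int64(140)), (np.int64(490), np.int64(120), np.int64(149)), (np.int64(487)
[... 5895 characters left out ...]
 np.int64(85)), (np.int64(514), np.int64(102), np.int64(88)), (np.int64(515), np.int64(99), np.int64(86)), (np.int64(516), np.int64(96), np.int64(84)), (np.int64(511), np.int64(96), np.int64(87)), (np.int64(514), np.int64(92), np.int64(85)), (np.int64(512), np.int64(90), np.int64(85)), (np.int64(511), np.int64(88), np.int64(85))]
199 [(np.int64(513), np.int64(106), np.int64(87)), (np.int64(512), np.int64(104), np.int64(87)), (np.int64(514), np.int64(100), np.int64(84)), (np.int64(509), np.int64(100), np.int64(87)), (np.int64(511), np.int64(97), np.int64(85)), (np.int64(508), np.int64(96), np.int64(86)), (np.int64(507), np.int64(94), np.int64(86)), (np.int64(505), np.int64(93), np.int64(87))]
```

carry_out:
  linear:
    - [-0.002,0,0]
    - [-0.002,0,-0.006]
    - [-0.002,0,-0.012]
    - [-0.002,0,-0.016]
    - [-0.002,0,-0.018]
    - [-0.002,0,-0.018]
  roll: [0,0,0,0,0,0]
  grip_force: 50

```text
clock: 14.12
tool_pos: [0.4989, 0.1067, 0.1484]
eef_rot: [0.741, 0.672, 0.005, -0.005]
contact_force: [-1.1, -0.2, -0.1]
opening: 0.107
```

carry_out:
  linear:
    - [0,0,-0.002]
    - [0,0,-0.004]
    - [0,0,-0.004]
  roll: [0,0,0]

```text
clock: 14.37
tool_pos: [0.4991, 0.1067, 0.1441]
eef_rot: [0.741, 0.672, 0.005, -0.005]
contact_force: [0.7, -0.6, 0.2]
opening: 0.109
```

carry_out:
  linear:
    - [0,0,-0.002]
    - [0,0,-0.004]
    - [0,0,-0.004]
  roll: [0,0,0]

```text
clock: 14.62
tool_pos: [0.4994, 0.1071, 0.14]
eef_rot: [0.74, 0.672, 0.005, -0.005]
contact_force: [1.8, 0.2, -0.6]
opening: 0.11
```

```bash
python3 - <<'E'
from h import *
s=status.get_state(); print(s['tool_pos'].round(4), s['eef_rot'].round(4), s['contact_force'].round(2), s['moment'].round(2))
p=snapshot('scene'); save(p,'scene6.png')
a=cv2.imread('pics/scene6.png')
cv2.imwrite('pics/s6b.png',cv2.resize(a[160:220,250:330],(800,600),interpolation=cv2.INTER_CUBIC))
E
```

```text
[0.4994 0.1071 0.14  ] [ 0.7405  0.672   0.0054 -0.005 ] [ 1.77  0.16 -0.56] [ 0.2  -0.31  0.01]
```

View pics/s6b.png

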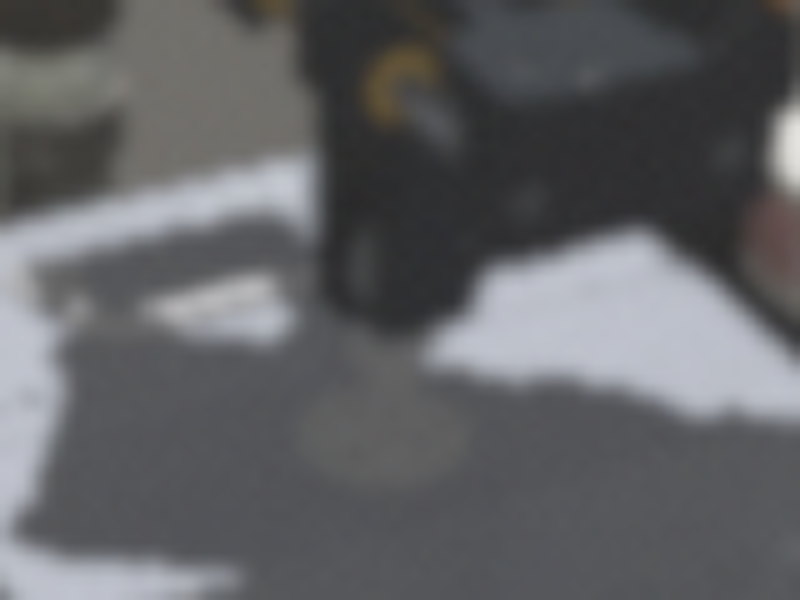

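carry_out:
  linear:
    - [0,0.0,-0.002]
    - [0,0.0015,-0.005]
    - [0,-0.0015,-0.007]
    - [0,0.0015,-0.009]
    - [0,-0.0015,-0.01]
    - [0,0.0015,-0.011]
    - [0,0,-0.011]
  roll: [0,0,0,0,0,0,0]

```text
clock: 15.25
tool_pos: [0.4997, 0.1072, 0.1294]
eef_rot: [0.74, 0.672, 0.006, -0.005]
contact_force: [0.4, 2.6, 4.7]
opening: 0.113
```

carry_out:
  linear:
    - [0,0.0,-0.002]
    - [0,0.0015,-0.005]
    - [0,-0.0015,-0.007]
    - [0,0.0015,-0.009]
    - [0,-0.0015,-0.01]
    - [0,0.0015,-0.011]
    - [0,-0.001,-0.012]
    - [0,0,-0.012]
  roll: [0,0,0,0,0,0,0,0]

```text
clock: 15.92
tool_pos: [0.5, 0.1078, 0.1172]
eef_rot: [0.74, 0.672, 0.006, -0.005]
contact_force: [1.4, 0.9, 0.1]
opening: 0.11
```

carry_out:
  linear:
    - [0,0.001,-0.0015]
    - [0,-0.001,-0.003]
    - [0,0.001,-0.004]
    - [0,0,-0.004]
  roll: [0,0,0,0]

```text
clock: 16.25
tool_pos: [0.5004, 0.1079, 0.1153]
eef_rot: [0.74, 0.672, 0.007, -0.004]
contact_force: [-4.3, 1.1, 25.8]
opening: 0.115
```

```bash
python3 - <<'E'
from h import *
s=status.get_state(); print(s['tool_pos'].round(4), s['eef_rot'].round(4), s['contact_force'].round(2), s['moment'].round(2))
p=snapshot('scene'); save(p,'scene7.png')
a=cv2.imread('pics/scene7.png')
cv2.imwrite('pics/s7b.png',cv2.resize(a[160:220,250:330],(800,600),interpolation=cv2.INTER_CUBIC))
E
```

```text
[0.5004 0.1079 0.1153] [ 0.7403  0.6722  0.0069 -0.0039] [-4.31  1.1  25.83] [ 0.09  0.89 -0.08]
```

View pics/s7b.png

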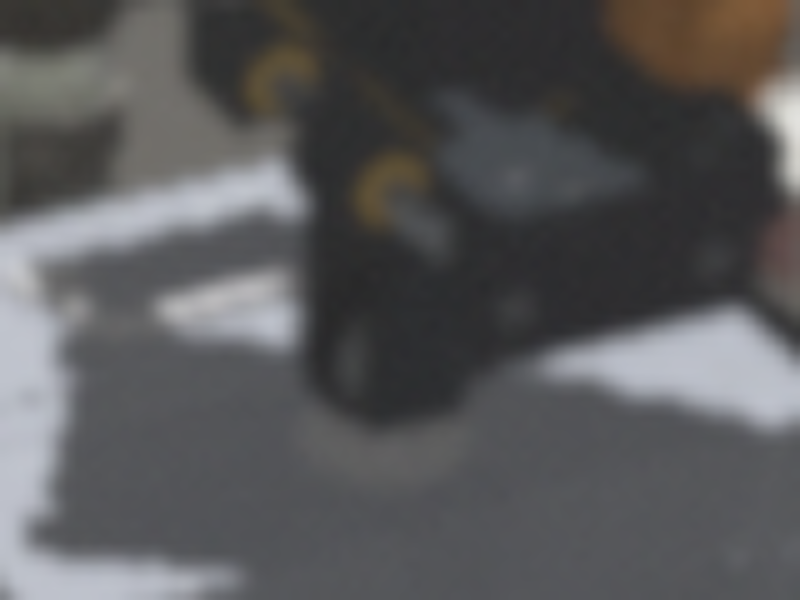

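carry_out:
  linear:
    - [0,0,-0.0005]
    - [0,0,-0.0005]
    - [0,0,-0.0005]
    - [0,0,-0.0005]
    - [0,0,-0.0005]
    - [0,0,-0.0005]
    - [0,0,-0.0005]
    - [0,0,-0.0005]
  roll: [0,-0.07,-0.14,-0.22,-0.3,-0.4,-0.5,-0.6]
  grip_force: 58

```text
clock: 16.97
tool_pos: [0.5005, 0.1075, 0.1159]
eef_rot: [0.907, 0.421, 0.008, -0.001]
contact_force: [-2.9, 1.8, 15.3]
opening: 0.108
```

```bash
python3 - <<'E'
from h import *
s=status.get_state(); q=s['eef_rot'];print(s['tool_pos'].round(4), q.round(4), s['contact_force'].round(2), s['moment'].round(2),s['q'].round(2),'jaw',90+np.degrees(2*np.arctan2(q[1],q[0])))
E
```

```text
[0.5005 0.1075 0.1159] [ 0.9069  0.4212  0.0082 -0.0012] [-2.88  1.76 15.34] [-0.02  0.42  0.09] [-0.17  0.78 -0.21  2.03  0.43  0.36 -1.43] jaw 139.82270221457514
```

carry_out:
  linear:
    - [-0.0002,0,-0.0003]
    - [-0.0002,0,-0.0003]
    - [-0.0002,0,-0.0003]
    - [-0.0002,0,-0.0003]
    - [-0.0002,0,-0.0003]
    - [-0.0002,0,-0.0003]
    - [-0.0002,0,-0.0003]
    - [-0.0002,0,-0.0003]
  roll: [-0.08,-0.16,-0.24,-0.32,-0.4,-0.48,-0.56,-0.6]

```text
clock: 17.63
tool_pos: [0.5004, 0.1072, 0.1161]
eef_rot: [0.991, 0.133, 0.008, 0.002]
contact_force: [-1.4, 0.9, 10.7]
opening: 0.109
```

```bash
cat > st.py <<'E'
from h import *
s=status.get_state(); q=s['eef_rot'];print(s['clock'],s['tool_pos'].round(4), q.round(4), s['contact_force'].round(2), s['moment'].round(2),s['q'].round(2),'jaw',90+np.degrees(2*np.arctan2(q[1],q[0])),s['opening'])
E
python3 st.py
```

```text
17.6333 [0.5004 0.1072 0.1161] [0.9911 0.1326 0.0082 0.0017] [-1.36  0.92 10.72] [0.2  0.26 0.1 ] [-0.26  0.77 -0.07  2.04  0.18  0.32 -1.79] jaw 105.2348032969538 0.10902946836200562
```

carry_out:
  linear:
    - [-0.0001,0,-0.0003]
    - [-0.0001,0,-0.0003]
    - [-0.0001,0,-0.0003]
    - [-0.0001,0,-0.0003]
    - [-0.0001,0,-0.0003]
    - [-0.0001,0,-0.0003]
    - [-0.0001,0,-0.0003]
    - [-0.0001,0,-0.0003]
  roll: [-0.07,-0.14,-0.21,-0.28,-0.34,-0.4,-0.44,-0.44]

```text
clock: 18.3
tool_pos: [0.5005, 0.1074, 0.1162]
eef_rot: [0.996, -0.088, 0.008, 0.003]
contact_force: [0.1, 1.6, 8.9]
opening: 0.109
```

```bash
python3 st.py
```

```text
18.3 [0.5005 0.1074 0.1162] [ 0.9961 -0.0876  0.0078  0.0035] [0.11 1.59 8.9 ] [0.42 0.21 0.05] [-0.32  0.78  0.02  2.04 -0.01  0.32 -2.04] jaw 79.95402492110473 0.10926218095706164
```

carry_out:
  linear:
    - [0,0,-0.0003]
    - [0,0,-0.0003]
    - [0,0,-0.0003]
  roll: [-0.06,-0.12,-0.12]

```text
clock: 18.55
tool_pos: [0.5006, 0.1074, 0.1162]
eef_rot: [0.989, -0.148, 0.008, 0.004]
contact_force: [-0.6, 1.2, 7.7]
opening: 0.109
```

```bash
python3 st.py; python3 - <<'E'
from h import *
p=snapshot('scene'); save(p,'scene8.png')
for n in ('scene','top'):
    p=snapshot(n)
    c=cloud(p,np.ones((384,512),bool))
    # box frame
    a=np.radians(-5.4); ex=np.array([np.cos(a),np.sin(a)]); ey=np.array([-ex[1],ex[0]])
    d=c[:,:2]-np.array([.5413,.1035]); bx=d@ex; by=d@ey
    for lo in np.arange(-.07,.07,.012):
        m=(bx>lo)&(bx<lo+.012)&(by>.03)&(by<.09)&(c[:,2]>.06)&(c[:,2]<.12); 
        if m.sum()>5: print(n,round(lo+.006,3),m.sum(),np.median(c[m,2]).round(4))
    for r in cut_out(p,'tomato_tin')[:1]:
        t=cloud(p,r['region']); print('tin',r['confidence'],np.percentile(t,[2,98],0).round(3))
a=cv2.imread('pics/scene8.png')
cv2.imwrite('pics/s8b.png',cv2.resize(a[130:250,220:380],(800,600),interpolation=cv2.INTER_CUBIC))
E
```

```text
18.55 [0.5006 0.1074 0.1162] [ 0.989  -0.1476  0.0077  0.0041] [-0.64  1.23  7.75] [0.31 0.08 0.35] [-0.34  0.78  0.05  2.04 -0.07  0.32 -2.11] jaw 73.02485735615461 0.10910453495366834
scene -0.064 97 0.0854
scene -0.052 90 0.0851
scene -0.04 91 0.0857
scene -0.028 85 0.0853
scene -0.016 80 0.0856
scene -0.004 113 0.0951
scene 0.008 74 0.0955
scene 0.02 73 0.0947
scene 0.032 58 0.0924
scene 0.044 51 0.0911
scene 0.056 41 0.0889
scene 0.068 41 0.0865
tin 0.92 [[ 0.427 -0.109  0.003]
 [ 0.479 -0.057  0.072]]
top -0.064 104 0.0862
top -0.052 95 0.0863
top -0.04 45 0.086
top -0.016 29 0.0852
top -0.004 32 0.0941
top 0.008 13 0.0965
top 0.02 13 0.0942
top 0.032 32 0.0931
top 0.044 65 0.0912
top 0.056 62 0.0893
top 0.068 59 0.0865
tin 0.71 [[ 0.557 -0.175  0.005]
 [ 0.639 -0.094  0.044]]
```

View pics/s8b.png

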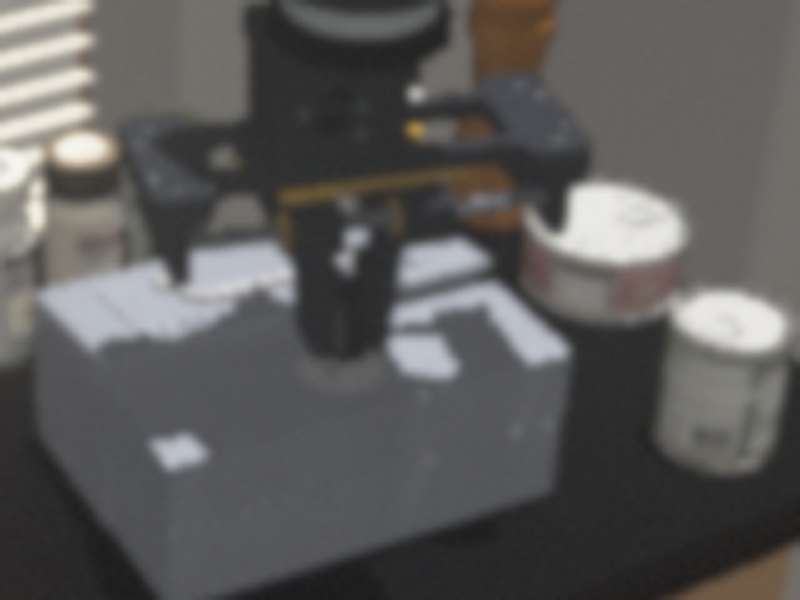

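```bash
python3 st.py; python3 -c "
from plant import finish_job; print(finish_job())"; python3 st.py
```

```text
18.8 [0.5006 0.1074 0.1162] [ 0.9892 -0.1464  0.0077  0.004 ] [-0.11  1.12  7.83] [0.29 0.06 0.37] [-0.34  0.78  0.05  2.04 -0.06  0.32 -2.11] jaw 73.15938892279223 0.10907288892540476
the job is handed in; nothing more can be done
None
the job is handed in; nothing more can be done
```

The lock is open and I handed the job in with the hand still gripping the key, holding it turned clockwise with the lid ajar. I could not read the lock's angle or how deep the key's tip is, so those rest on the readings below; `finish_job` gives no verdict.

- **Tomato tin:** I lifted it off the lock and stood it on the worktop right of the box, in front of the flat tin, at about (0.457, -0.088). The last scene picture shows it upright and clear of the arm. In the last top picture the network labelled the flat tin as the tomato tin, so that view did not confirm it.
- **Key:** I took the round-headed key from the block and pushed it in, rocking it to get past the pins. The push then stopped against about 26 N at TCP z = 0.1153 m. I had expected it home at 0.118 m, so the key may have shifted about 2–3 mm in the grip; I took it as fully home.
- **Turn:** The hand turned about 1.77 rad clockwise. The moment about the vertical then rose from 0.05 to 0.35 N m, which I read as the lock reaching its stop.
- **Lid:** Its front edge stands about 10 mm above the deck in both cameras, close to the 12 mm full lift.
- **Hold:** The last reading before handing in showed the key gripped (9.6 mm opening, 58 N set) and about 8 N of push on it.

I did not re-measure the other key or the back-row jars at the end. They looked unmoved in the pictures where they showed.

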